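Tidy the hall console

TASK

Gather the three red keys into the green tray so that each lies flat on the tray's floor, buttons up, none on top of another or on the rim, and set the phone on the wooden stand, screen outward, its length up the slope, centred, lying flat on the plate with its lower end down against the lip. Do not drop the phone. Leave the blue keys, the scent bottle and the sunglasses where they are.

Things in the scene. Friction and masses are not known exactly. Their poses are not given: they have to be found in the camera images.
- key_red_a: remote key, red shell 46 (x) x 34 (y) x 14 mm (z), two black buttons on top; steel blade out of its +x end (8 wide, tip 53 mm from the origin), small steel loop out of its -x end (to 33 mm). Loose, about 45 g, lying flat, buttons up. Origin: centre of the shell's underside; z up out of the buttons. Belongs in the green tray.
- key_red_b: remote key, red shell 46 (x) x 34 (y) x 14 mm (z), two black buttons on top; steel blade out of its +x end (8 wide, tip 53 mm from the origin), small steel loop out of its -x end (to 33 mm). Loose, about 45 g, lying flat, buttons up. Origin: centre of the shell's underside; z up out of the buttons. Belongs in the green tray.
- key_red_c: remote key, red shell 46 (x) x 34 (y) x 14 mm (z), two black buttons on top; steel blade out of its +x end (8 wide, tip 53 mm from the origin), small steel loop out of its -x end (to 33 mm). Loose, about 45 g, lying flat, buttons up. Origin: centre of the shell's underside; z up out of the buttons. Belongs in the green tray.
- key_blue_a: remote key, blue shell 46 (x) x 34 (y) x 14 mm (z), two black buttons on top; steel blade out of its +x end (8 wide, tip 53 mm from the origin), small steel loop out of its -x end (to 33 mm). Loose, about 45 g, lying flat, buttons up. Origin: centre of the shell's underside; z up out of the buttons. A guest's key: same shape, must stay where it lies.
- key_blue_b: remote key, blue shell 46 (x) x 34 (y) x 14 mm (z), two black buttons on top; steel blade out of its +x end (8 wide, tip 53 mm from the origin), small steel loop out of its -x end (to 33 mm). Loose, about 45 g, lying flat, buttons up. Origin: centre of the shell's underside; z up out of the buttons. A guest's key: same shape, must stay where it lies.
- phone: mobile phone in a pale hard case, black screen up, 132 (x) x 64 (y) x 12 mm (z), loose, about 180 g, lying flat on the table. Origin: centre of its underside; x along its length, z out of the screen. The two ends are alike: either may be the lower one on the stand.
- tray: dark green stone tray, fixed, open on top, outside 125 (x) x 250 (y) x 25 mm high, walls and floor 6 mm thick (inner floor 113 x 238 mm, 6 mm above the table). Origin: centre of its underside; y along its length. It has room for three keys side by side across its length, blades along the tray's x.
- stand: wooden phone stand, fixed, 52 mm wide (y), narrower than the phone. Origin: centre of its foot. A flat plate, 130 mm long, rises 35 deg towards +x from a lip at its lower end, 12 mm high off the plate. Plate face meets lip at x=-55, z=20 mm. Phone seated: its origin at x=-1, y=0, z=58 mm. Wood grips: the phone may not slide down by itself.
- diffuser: bystander: black scent bottle, 60 mm across, 80 mm high, with thin dark sticks up to 190 mm high, loose. Origin: centre of its underside.
- sunglasses: bystander: black sunglasses standing open, about 125 (x) x 140 (y) x 48 mm high, loose, lenses at the +x end. Origin: at table height, in the middle.
Mind the look-alikes: they are no part of the job. Leave any turquoise look-alike of the key_red_b alone.

How it is judged (in metres and radians):
At the end, for the whole second after the job is handed in: Red keys flat (0.12 rad), buttons up, on the tray floor (origin inside it, under 10 mm above the tray underside); phone within 9 mm of its seat along the slope, 12 mm sideways, leaning 35 +-4.5 deg, aligned to 0.2 rad; blue keys within 20 mm of their start; all at rest (x of key_red_a in the frame of tray between -0.0565 and 0.0565 m and y of key_red_a in the frame of tray between -0.119 and 0.119 m and z of each of key_red_a, key_red_b, key_red_c in the frame of tray below 0.01 m and angle between each of key_red_a, key_red_b, key_red_c's own z axis and vertical below 0.12 rad and linear speed of each of key_red_a, key_red_b, key_red_c, phone below 0.02 m/s and x of key_red_b in the frame of tray between -0.0565 and 0.0565 m and y of key_red_b in the frame of tray between -0.119 and 0.119 m and x of key_red_c in the frame of tray between -0.0565 and 0.0565 m and y of key_red_c in the frame of tray between -0.119 and 0.119 m and x of phone in the frame of stand between -0.011 and 0.008 m and y of phone in the frame of stand between -0.012 and 0.012 m and z of phone in the frame of stand between 0.05 and 0.066 m and angle between phone's own z axis and vertical between 0.53 and 0.69 rad and angle between the y axis of phone and the y axis of stand, either way round below 0.2 rad and distance of each of key_blue_a, key_blue_b from where it was at the start of the episode below 0.02 m); the robot touches nothing.
It fails at once if the first blue key is moved by more than 20 mm (distance of key_blue_a from where it was at the start of the episode above 0.02 m).
It fails at once if the second blue key is moved by more than 20 mm (distance of key_blue_b from where it was at the start of the episode above 0.02 m).
It fails at once if the scent bottle is moved by more than 30 mm (distance of diffuser from where it was at the start of the episode above 0.03 m).
It fails at once if the pair of sunglasses is moved by more than 30 mm (distance of sunglasses from where it was at the start of the episode above 0.03 m).
It fails at once if the phone is dropped (falls freely faster than 0.7 m/s, a drop of about 25 mm) (linear speed of phone above 0.7 m/s and not (contact force between phone and the fingers above 0.01 N)).
It also fails if it takes over 88 s, if anything falls off the work surface, if the arm or the gripper's body presses on something with over 40 N, if the wrist force passes 120 N, or if a joint passes its speed limit or range.

ROBOT

A 6-joint arm with a two-finger parallel gripper is mounted at the origin on the work surface. World frame = base frame: x ahead of the robot, y to its left, z up, the work surface at z = 0. Lengths are in mm, angles in rad, forces in N, time in s.
With the tool pointing down it reaches from about 400 to 925 mm from the base axis. Payload 12.5 kg.
Tool frame: the origin (TCP) lies midway between the tips of the shut fingers; the grasp point (between the pads) lies 19 mm behind it; z points along the fingers, y is the line along which they close (so a half turn about z gives the same grasp; the last joint's range is limited). The gripper opens to 95 mm and grips with 3 to 60 N. Pads are 20 mm wide; open, the fingers measure 119 mm over their backs; the gripper's body (75 mm by 180 mm) begins 59 mm behind the grasp point.
Start: joints at [-1.286, 0.491, 1.559, -0, 1.092, -0.106], TCP at [238.104, -577.887, 214.661] pointing down, gripper open.
Joint ranges: [-3.1, 3.1], [-0.84, 2.19], [0.05, 2.79], [-1.13, 4.28], [0.06, 2.93], [-2.69, 2.69]. Speed limits (rad/s): [2.22, 2.22, 2.79, 3.14, 3.14, 3.14].

INTERFACE

Orientations are given as [roll, pitch, yaw] about the fixed x, y, z axes, in that order (R = Rz(yaw) Ry(pitch) Rx(roll)).
In Python, from cell import * gives the robot as it stands. The module is installed in compiled form; this text tells all that it offers.
- The arm moves only by the tool arm_command, never from a script. Its arguments are lists of equal length, an entry for each row: "delta_pos": the shift along the world's x, y, z in units of 250 mm (1.0 is 250 mm), a list of three; "delta_rot": the turn, a rotation vector about the world's x, y, z in units of 90 degrees (1.0 is 90 degrees), a list of three; "claw": the closure, from 0 (fully open) to 1 (shut). In form: {"delta_pos": [[tx, ty, tz], ...], "delta_rot": [[wx, wy, wz], ...], "claw": [claw, ...]}. A call has exactly 5 rows; each row is the pose to reach, as a shift and turn from the pose commanded when the call began; what a row does not reach only later rows make up. A row lasts 1/12 s, in which the tool goes at most 41.7 mm and 7.16 degrees, less where a joint would pass 70% of its speed; a pose out of reach is approached as far as the arm can. A call with a number of a shift or a turn outside -1 to 1 is refused whole. A call with a gripper value outside its range is refused whole. The fingers move at their own pace and stop on an object; the grip force is fixed at half the most. Time passes only in rows, so rows that repeat a pose let the fingers close, or fill a call up. It gives the time, the measured TCP pose, the force, the opening and the grip force at its end, in the units of the state.
- state(): the state, without advancing time (a new reading comes with each control period).
- read_camera(name): name is "side" or "top" or "wrist"; returns the picture (480x640x3 uint8, red, green, blue); there is no depth.
- calibration(name): a dict with "camera_matrix" (3x3 intrinsics, pixels), "T" (4x4, takes a point from camera to world coordinates). Camera axes: x right, y down, z forward; pixel columns grow to the right and rows downward; lengths in mm; the calibration is good to about 2 mm. A picture is of the moment at which its call begins: read the wrist's pose just before it. calibration takes no time and is no camera call; for the wrist camera it gives the pose at the moment of the call.
- job_done(): hands the job in; it is judged then, once.
The state is a dict: "t": time; "joints": joint angles; "qvel": joint speeds; "tau": joint torques, N m; "eef_pos": TCP position; "tcp_rot": TCP orientation; "ft_force": force on the tool from outside, world axes, zero at the start; "moment": the same for the moment, N m; "opening": opening from 0.0 (shut) to 1.0 (fully open); "grip_force": force on a finger pad.
Only numpy, scipy, OpenCV 4.12 (cv2) and the standard library are available. Lean on these libraries where they do the work, as an engineer would, in place of code of your own. Each camera call takes 0.05 s, during which the arm holds its last target. There are 200 camera calls.

## Working session

There is one attempt and no reset: what is moved stays moved. The work goes in short steps, Python scripts to look and compute and a tool call to move; the robot and the scene stay as the last step left them, time stands still between calls to the robot, and variables do not carry over. Pictures are saved under pics/ and viewed, at most 14 in all, crops included, and the job is handed in when it is done.

Besides the shell and the picture viewer there is one more tool, called after "Emit:" as name(argument=value, ...), one argument or row to a line, values as JSON. arm_command: Moves the arm, as the interface text tells. Shifts and turns lie within -1 to 1; 1 stands for 250 mm of shift or 90 degrees of turn. Its arguments: {"type":"object","properties":{"delta_pos":{"type":"array"},"delta_rot":{"type":"array"},"claw":{"type":"array"}},"required":["delta_pos","delta_rot","claw"]}

```bash
mkdir -p pics; python3 - <<'E'
from cell import *
import cv2, numpy as np
for n in ("top","side"):
    im=read_camera(n); np.save(f"pics/{n}0.npy",im); cv2.imwrite(f"pics/{n}0.png",im[:,:,::-1])
    c=calibration(n); print(n,np.round(c["camera_matrix"],1).tolist(),np.round(c["T"],3).tolist())
s=state(); print(s["t"],s["eef_pos"],s["tcp_rot"],s["opening"])
E
```

```text
top [[435.9, 0.0, 319.5], [0.0, 435.9, 238.3], [0.0, 0.0, 1.0]] [[0.029, -0.993, 0.111, 499.827], [-0.999, -0.032, -0.021, -86.151], [0.024, -0.11, -0.994, 829.443], [0.0, 0.0, 0.0, 1.0]]
side [[466.0, 0.0, 321.2], [0.0, 466.0, 238.9], [0.0, 0.0, 1.0]] [[0.974, -0.15, 0.17, 434.05], [-0.227, -0.671, 0.706, -764.472], [0.009, -0.726, -0.688, 668.4], [0.0, 0.0, 0.0, 1.0]]
0.1 [ 238.05812239 -577.64878013  214.09662111] [-3.14057897e+00 -1.16060590e-04  3.90810135e-01] 1.0013850829907973
```

View pics/top0.png

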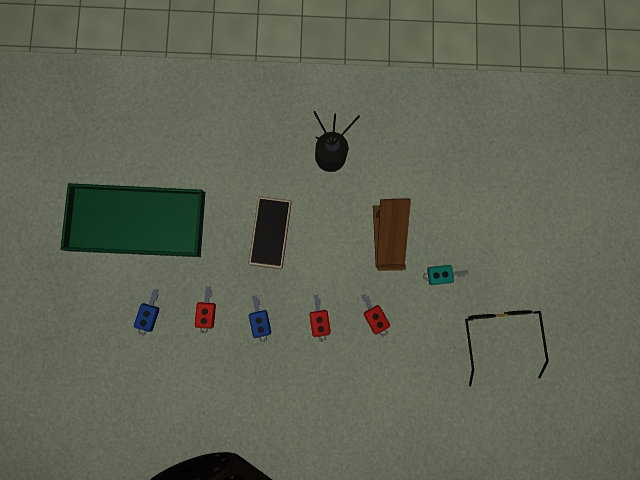

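View pics/side0.png

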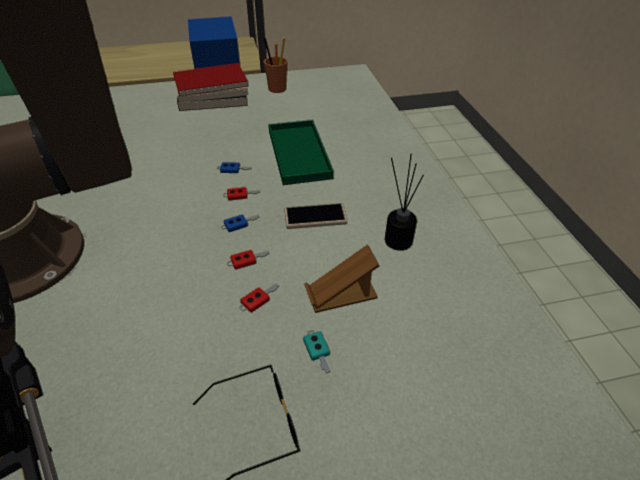

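The candidates in the top view are red keys at (205,316), (320,323) and (376,320). The look-alikes are blue keys at (147,318) and (260,324), and a turquoise one at (440,275). The only other red thing is a book at (210,75) in the side view. I choose the three red shells. Next I measure and take a close crop.

```bash
cat > h.py <<'E'
import numpy as np, cv2
from cell import *
def ray(n,uv,cal=None):
    c=cal or calibration(n); T=np.array(c["T"]); K=np.array(c["camera_matrix"])
    uv=np.atleast_2d(np.array(uv,float)); d=np.c_[uv,np.ones(len(uv))]@np.linalg.inv(K).T@T[:3,:3].T
    return T[:3,3],d
def plane(n,uv,z,cal=None):
    o,d=ray(n,uv,cal); return o+d*((z-o[2])/d[:,2])[:,None]
def blobs(m,amin):
    cs,_=cv2.findContours(m.astype(np.uint8),cv2.RETR_EXTERNAL,cv2.CHAIN_APPROX_NONE)
    return [c for c in cs if cv2.contourArea(c)>amin]
def rect(n,c,z,cal=None):
    p=plane(n,c[:,0,:],z,cal)[:,:2].astype(np.float32)
    (cx,cy),(w,h),a=cv2.minAreaRect(p)
    if w<h: w,h,a=h,w,a+90
    a=(a+90)%180-90
    return np.round([cx,cy,w,h,a],1)
def red(im):
    h=cv2.cvtColor(im,cv2.COLOR_RGB2HSV); return ((h[...,0]<8)|(h[...,0]>172))&(h[...,1]>150)&(h[...,2]>90)
E
python3 - <<'E'
from h import *
im=np.load("pics/top0.npy"); h=cv2.cvtColor(im,cv2.COLOR_RGB2HSV); H,S,V=[h[...,i].astype(int) for i in range(3)]
for nm,m,z,a in [("red",red(im),10,100),("blue",(H>105)&(H<130)&(S>130),10,100),("green",(H>60)&(H<85)&(S>140),20,3000),("phone dark",(V<40),12,500),("phone pale",(H<20)&(S<120)&(V>110),12,100),("wood",(H<16)&(S>90)&(V>30),40,800)]:
    for c in blobs(m,a): print(nm,c[:,0].mean(0).round(),cv2.contourArea(c),rect("top",c,z))
cv2.imwrite("pics/crop1.png",np.vstack([cv2.resize(im[270:350,130:410],(784,224),interpolation=cv2.INTER_CUBIC),cv2.resize(im[180:285,220:460],(784,343),interpolation=cv2.INTER_CUBIC)])[:,:,::-1])
si=np.load("pics/side0.npy"); cv2.imwrite("pics/crop2.png",cv2.resize(si[190:320,270:400],(585,585),interpolation=cv2.INTER_CUBIC)[:,:,::-1])
E
```

```text
red [319. 323.] 359.0 [ 432.8 -107.9   43.4   30.7   10.1]
red [377. 320.] 360.5 [ 442.6 -214.2   43.4   31.3   30. ]
red [204. 315.] 365.0 [441.8 105.5  43.2  31.1  -2.3]
blue [259. 324.] 415.0 [429.4   2.6  45.2  33.8  14.1]
blue [146. 317.] 444.0 [435.6 210.9  45.8  35.  -14.4]
green [137. 222.] 8831.0 [614.4 243.8 256.1 125.2  89.2]
phone dark [211. 471.] 2009.5 [179.5  76.  211.1  45.6 -88.9]
phone dark [270. 232.] 1775.0 [600.8  -8.9 120.6  55.7  -5.6]
phone dark [134. 221.] 8679.5 [614.7 246.7 258.3 125.8  89.2]
phone dark [332. 136.] 1053.5 [ 779.4 -126.2  116.9   88.3   -3.1]
wood [390. 233.] 2160.0 [ 599.7 -234.6  131.1   67.2    1.7]
```

View pics/crop1.png

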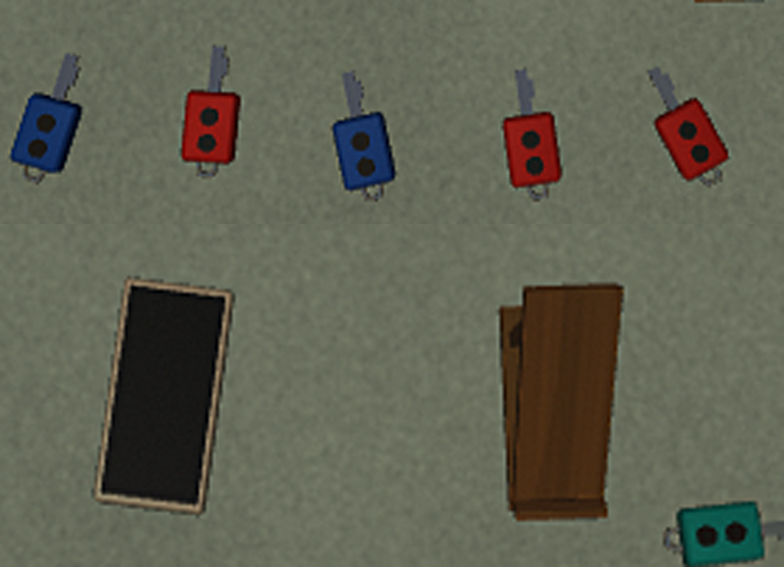

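View pics/crop2.png

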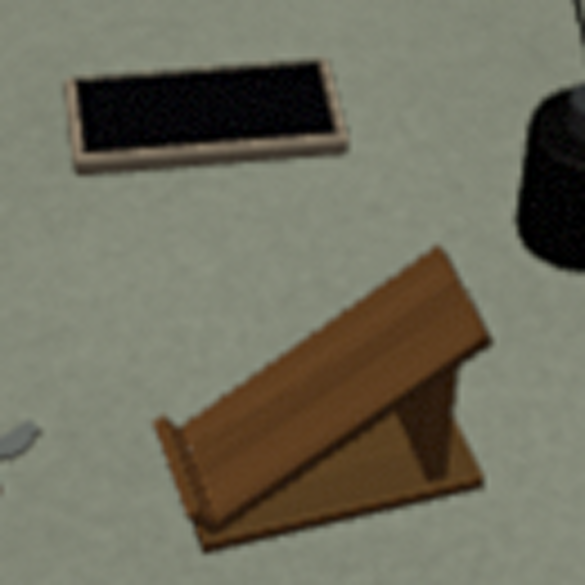

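The first crop confirms three red shells with blades towards +x, among two blue ones and a turquoise one. The plate's top edge runs (380.4,199.3) to (410.4,198.7) in the top view, and the lip's inner edge is near (377.5,265.4) to (404.9,264.5). The side crop shows the plate's top corners at about (367.8,244.9) and (379.1,266).

```bash
python3 - <<'E'
from h import *
a=plane("top",[[380.4,199.3],[410.4,198.7]],94.6); b=plane("top",[[377.5,265.4],[404.9,264.5]],29.8)
print(a.round(1),b.round(1))
m1,m2=a.mean(0),b.mean(0); d=m1-m2; print("yaw from axis",np.degrees(np.arctan2(d[1],d[0])),"len",np.hypot(*d[:2]),"exp",51.5+61.9)
def tri(u,v):
    o1,d1=ray("top",u);o2,d2=ray("side",v); d1=d1[0];d2=d2[0]
    s=np.linalg.lstsq(np.c_[d1,-d2],o2-o1,rcond=None)[0]; return (o1+d1*s[0]+o2+d2*s[1])/2, np.linalg.norm(o1+d1*s[0]-o2-d2*s[1])
print(tri([380.4,199.3],[367.8,244.9]),tri([410.4,198.7],[379.1,266]))
im=np.load("pics/top0.npy")
# phone case corners
c=np.array([[130,279],[233,292],[204,514],[97,499]])/3.267; c=c+[220,180-224/3.267]
p=plane("top",c,12); print("phone",p.round(1),p.mean(0).round(1))
h=cv2.cvtColor(im,cv2.COLOR_RGB2HSV)
E
```

```text
[[ 652.5 -204.4   94.6]
 [ 655.4 -256.2   94.6]] [[ 542.2 -211.2   29.8]
 [ 545.5 -261.8   29.8]]
yaw from axis 3.2185704507939357 len 110.27312063737727 exp 113.4
(array([ 653.81750798, -205.07690063,   90.71801097]), np.float64(0.9401246479097725)) (array([ 657.32268488, -257.55181268,   89.529697  ]), np.float64(1.7519305227996411))
phone [[666.6  12.4  12. ]
 [660.9 -47.7  12. ]
 [531.5 -35.8  12. ]
 [538.2  25.5  12. ]] [599.3 -11.4  12. ]
```

Emit:
arm_command(
  delta_pos=[
    [0.4,0.7,0],
    [0.4,0.7,0],
    [0.4,0.7,0],
    [0.4,0.7,0],
    [0.4,0.7,0],
  ],
  delta_rot=[
    [0,0,0.084],
    [0,0,0.084],
    [0,0,0.084],
    [0,0,0.084],
    [0,0,0.084],
  ],
  claw=[0.3,0.3,0.3,0.3,0.3],
)

```text
t: 0.52
eef_pos: [338.7, -400.4, 214.4]
tcp_rot: [-3.141, -0.0, 0.523]
ft_force: [1.5, -0.6, -0.6]
opening: 0.725
grip_force: 0.0
```

Emit:
arm_command(
  delta_pos=[
    [0.38,0.69,-0.2],
    [0.38,0.69,-0.2],
    [0.38,0.69,-0.2],
    [0.38,0.69,-0.2],
    [0.38,0.69,-0.2],
  ],
  delta_rot=[
    [0,0,0],
    [0,0,0],
    [0,0,0],
    [0,0,0],
    [0,0,0],
  ],
  claw=[0.3,0.3,0.3,0.3,0.3],
)

```text
t: 0.93
eef_pos: [433.6, -228.1, 164.1]
tcp_rot: [-3.141, 0.0, 0.523]
ft_force: [0.6, -0.4, 0.5]
opening: 0.701
grip_force: 0.0
```

Emit:
arm_command(
  delta_pos=[
    [0.038,0.065,-0.15],
    [0.038,0.065,-0.3],
    [0.038,0.065,-0.3],
    [0.038,0.065,-0.3],
    [0.038,0.065,-0.3],
  ],
  delta_rot=[
    [0,0,0],
    [0,0,0],
    [0,0,0],
    [0,0,0],
    [0,0,0],
  ],
  claw=[0.3,0.3,0.3,0.3,0.3],
)

```text
t: 1.35
eef_pos: [442.9, -214.9, 90.9]
tcp_rot: [3.141, -0.0, 0.522]
ft_force: [0.1, -0.1, 0.5]
opening: 0.701
grip_force: 0.0
```

```bash
python3 - <<'E'
from h import *
s=state(); cal=calibration("wrist"); im=read_camera("wrist"); cv2.imwrite("pics/w1.png",im[:,:,::-1])
for c in blobs(red(im),800): print(c[:,0].mean(0),rect("wrist",c,14,cal))
print(s["t"],s["eef_pos"],s["tcp_rot"],np.round(cal["T"],2).tolist())
E
```

```text
[322.94736842 238.91866029] [ 444.8 -212.9   44.9   32.7   29.8]
[178.03286385 174.38967136] [ 435.2 -109.2   45.2   33.    10.1]
1.35 [ 442.92204293 -214.92308052   90.92852545] [ 3.14078630e+00 -3.12688368e-04  5.22088132e-01] [[0.5, -0.84, -0.2, 498.02], [-0.87, -0.48, -0.12, -181.37], [0.0, 0.23, -0.97, 260.66], [0.0, 0.0, 0.0, 1.0]]
```

View pics/w1.png

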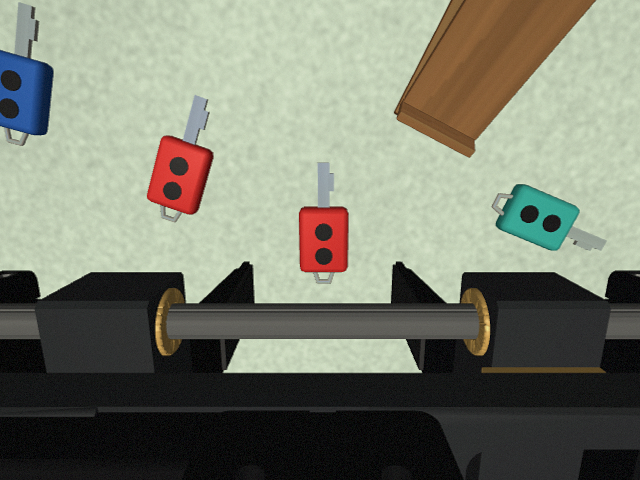

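The wrist view shows the red key at (323,239), centred between the fingers, with the blue and turquoise keys well clear. Descend and grip.

Emit:
arm_command(
  delta_pos=[
    [0.006,0.004,-0.16],
    [0.006,0.004,-0.28],
    [0.006,0.004,-0.35],
    [0.006,0.004,-0.35],
    [0.006,0.004,-0.35],
  ],
  delta_rot=[
    [0,0,0],
    [0,0,0],
    [0,0,0],
    [0,0,0],
    [0,0,0],
  ],
  claw=[0.3,0.3,0.3,0.3,1],
)

```text
t: 1.82
eef_pos: [444.5, -214.2, 3.2]
tcp_rot: [3.14, -0.001, 0.522]
ft_force: [-0.7, 0.0, 0.6]
opening: 0.667
grip_force: 0.0
```

Emit:
arm_command(
  delta_pos=[
    [0,0,0],
    [0,0,0],
    [0,0,0],
    [0,0,0],
    [0,0,0],
  ],
  delta_rot=[
    [0,0,0],
    [0,0,0],
    [0,0,0],
    [0,0,0],
    [0,0,0],
  ],
  claw=[1,1,1,1,1],
)

```text
t: 2.23
eef_pos: [444.4, -213.4, 2.7]
tcp_rot: [3.14, -0.001, 0.523]
ft_force: [-1.0, -1.4, 7.4]
opening: 0.353
grip_force: 30.0
```

Emit:
arm_command(
  delta_pos=[
    [0,0,0.16],
    [0,0,0.32],
    [0,0,0.4],
    [0,0.15,0.4],
    [0,0.3,0.4],
  ],
  delta_rot=[
    [0,0,0],
    [0,0,0],
    [0,0,0],
    [0,0,0],
    [0,0,0],
  ],
  claw=[1,1,1,1,1],
)

```text
t: 2.65
eef_pos: [444.6, -138.6, 103.6]
tcp_rot: [3.139, -0.002, 0.52]
ft_force: [0.4, 0.6, -0.4]
opening: 0.354
grip_force: 30.0
```

Emit:
arm_command(
  delta_pos=[
    [0.32,0.64,0],
    [0.32,0.64,0],
    [0.32,0.64,0],
    [0.32,0.64,0],
    [0.32,0.64,0],
  ],
  delta_rot=[
    [0,0,-0.344],
    [0,0,-0.344],
    [0,0,-0.344],
    [0,0,-0.344],
    [0,0,-0.344],
  ],
  claw=[1,1,1,1,1],
)

```text
t: 3.07
eef_pos: [524.7, 23.9, 102.4]
tcp_rot: [3.142, -0.0, -0.023]
ft_force: [0.6, -1.1, -0.5]
opening: 0.354
grip_force: 30.0
```

Emit:
arm_command(
  delta_pos=[
    [0.16,0.32,0],
    [0.32,0.63,0],
    [0.32,0.63,-0.15],
    [0.32,0.63,-0.24],
    [0.32,0.63,-0.24],
  ],
  delta_rot=[
    [0,0,0],
    [0,0,0],
    [0,0,0],
    [0,0,0],
    [0,0,0],
  ],
  claw=[1,1,1,1,1],
)

```text
t: 3.48
eef_pos: [604.6, 182.3, 40.8]
tcp_rot: [-3.141, -0.0, -0.016]
ft_force: [0.1, -1.1, -0.7]
opening: 0.352
grip_force: 30.0
```

```bash
python3 - <<'E'
from h import *
s=state(); cal=calibration("wrist"); im=read_camera("wrist"); cv2.imwrite("pics/w2.png",im[:,:,::-1])
print(s["t"],s["eef_pos"],s["tcp_rot"],s["opening"])
E
```

```text
3.4833 [604.62956917 182.26718161  40.78127928] [-3.14143296e+00 -3.41480757e-04 -1.59562978e-02] 0.35233268076152474
```

View pics/w2.png

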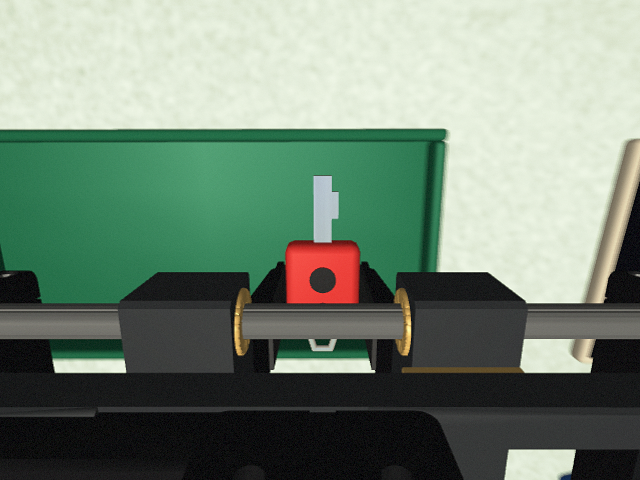

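The wrist view shows the key held level, blade at (323,210) pointing to +x, inside the tray's right end with the wall at about column 435. Lower, release, and go to the next key.

Emit:
arm_command(
  delta_pos=[
    [0,0,-0.07],
    [0,0,-0.13],
    [0,0,-0.134],
    [0,0,-0.134],
    [0,0,-0.134],
  ],
  delta_rot=[
    [0,0,0],
    [0,0,0],
    [0,0,0],
    [0,0,0],
    [0,0,0],
  ],
  claw=[1,1,1,0.45,0.45],
)

```text
t: 3.95
eef_pos: [604.0, 179.3, 8.8]
tcp_rot: [3.141, 0.0, -0.018]
ft_force: [0.8, -0.5, 0.3]
opening: 0.443
grip_force: 0.0
```

Emit:
arm_command(
  delta_pos=[
    [0,0,0],
    [0,0,0.1],
    [0,0,0.26],
    [0,0,0.35],
    [0,0,0.35],
  ],
  delta_rot=[
    [0,0,0],
    [0,0,0],
    [0,0,0],
    [0,0,0],
    [0,0,0],
  ],
  claw=[0.45,0.45,0.45,0.45,0.45],
)

```text
t: 4.37
eef_pos: [606.3, 179.7, 101.7]
tcp_rot: [-3.14, -0.008, -0.018]
ft_force: [1.0, 0.7, -0.0]
opening: 0.55
grip_force: 0.0
```

```bash
python3 - <<'E'
from h import *
im=read_camera("top"); 
for c in blobs(red(im),60): print(c[:,0].mean(0),rect("top",c,14))
s=state(); cal=calibration("wrist"); im=read_camera("wrist"); np.save("pics/w3.npy",im)
for c in blobs(red(im),500): print("w",c[:,0].mean(0),rect("wrist",c,20,cal))
print(s["t"],s["eef_pos"],s["tcp_rot"],s["opening"])
E
```

```text
[319.26315789 323.44736842] [ 433.3 -107.9   43.5   31.2   10.1]
[203.76315789 315.05263158] [442.1 104.5  43.4  31.2  -2.5]
w [322.05288462 243.86538462] [603.9 180.7  44.8  32.9  -1.1]
4.4167 [605.27931981 179.43064575  99.22886878] [-3.14066091 -0.00515657 -0.01777231] 0.5494812632355863
```

Emit:
arm_command(
  delta_pos=[
    [-0.34,-0.576,0],
    [-0.34,-0.576,0],
    [-0.34,-0.576,0],
    [-0.34,-0.576,0],
    [-0.34,-0.576,0],
  ],
  delta_rot=[
    [0,0,0.123],
    [0,0,0.123],
    [0,0,0.123],
    [0,0,0.123],
    [0,0,0.123],
  ],
  claw=[0.3,0.3,0.3,0.3,0.3],
)

```text
t: 4.88
eef_pos: [514.9, 31.3, 95.0]
tcp_rot: [-3.141, 0.005, 0.172]
ft_force: [1.5, -0.5, -0.3]
opening: 0.697
grip_force: 0.0
```

Emit:
arm_command(
  delta_pos=[
    [-0.338,-0.576,0],
    [-0.338,-0.576,0],
    [-0.338,-0.576,0],
    [-0.338,-0.576,0],
    [-0.338,-0.576,-0.1],
  ],
  delta_rot=[
    [0,0,0],
    [0,0,0],
    [0,0,0],
    [0,0,0],
    [0,0,0],
  ],
  claw=[0.3,0.3,0.3,0.3,0.3],
)

```text
t: 5.3
eef_pos: [433.0, -113.3, 72.8]
tcp_rot: [3.139, -0.003, 0.171]
ft_force: [1.9, -0.5, 0.2]
opening: 0.703
grip_force: 0.0
```

Emit:
arm_command(
  delta_pos=[
    [0,0,-0.12],
    [0,0,-0.22],
    [0,0,-0.275],
    [0,0,-0.275],
    [0,0,-0.275],
  ],
  delta_rot=[
    [0,0,0],
    [0,0,0],
    [0,0,0],
    [0,0,0],
    [0,0,0],
  ],
  claw=[0.3,0.3,0.3,0.3,0.3],
)

```text
t: 5.72
eef_pos: [433.8, -108.4, 1.3]
tcp_rot: [-3.14, 0.002, 0.175]
ft_force: [-0.4, -0.1, -0.3]
opening: 0.7
grip_force: 0.0
```

Emit:
arm_command(
  delta_pos=[
    [0,0,0],
    [0,0,0],
    [0,0,0],
    [0,0,0],
    [0,0,0],
  ],
  delta_rot=[
    [0,0,0],
    [0,0,0],
    [0,0,0],
    [0,0,0],
    [0,0,0],
  ],
  claw=[1,1,1,1,1],
)

```text
t: 6.13
eef_pos: [434.6, -108.6, 2.4]
tcp_rot: [3.141, -0.0, 0.176]
ft_force: [-0.5, 0.3, 0.7]
opening: 0.407
grip_force: 0.0
```

Emit:
arm_command(
  delta_pos=[
    [0,0,0],
    [0,0,0],
    [0,0,0.16],
    [0,0,0.32],
    [0,0,0.4],
  ],
  delta_rot=[
    [0,0,0],
    [0,0,0],
    [0,0,0],
    [0,0,0],
    [0,0,0],
  ],
  claw=[1,1,1,1,1],
)

```text
t: 6.55
eef_pos: [435.1, -108.8, 105.2]
tcp_rot: [3.141, -0.001, 0.176]
ft_force: [0.8, -0.6, 0.1]
opening: 0.354
grip_force: 30.0
```

Emit:
arm_command(
  delta_pos=[
    [0.34,0.705,0],
    [0.34,0.705,0],
    [0.34,0.705,0],
    [0.34,0.705,0],
    [0.34,0.705,0],
  ],
  delta_rot=[
    [0,0,-0.123],
    [0,0,-0.123],
    [0,0,-0.123],
    [0,0,-0.123],
    [0,0,-0.123],
  ],
  claw=[1,1,1,1,1],
)

```text
t: 6.97
eef_pos: [520.3, 70.0, 102.6]
tcp_rot: [-3.142, -0.001, -0.017]
ft_force: [0.3, -1.4, 0.3]
opening: 0.353
grip_force: 30.0
```

Emit:
arm_command(
  delta_pos=[
    [0.338,0.705,0],
    [0.338,0.705,0],
    [0.338,0.705,0],
    [0.338,0.705,0],
    [0.338,0.705,0],
  ],
  delta_rot=[
    [0,0,0],
    [0,0,0],
    [0,0,0],
    [0,0,0],
    [0,0,0],
  ],
  claw=[1,1,1,1,1],
)

```text
t: 7.38
eef_pos: [604.9, 247.2, 102.3]
tcp_rot: [-3.141, -0.001, -0.016]
ft_force: [0.7, -1.0, -1.3]
opening: 0.353
grip_force: 30.0
```

Emit:
arm_command(
  delta_pos=[
    [0,0,-0.1],
    [0,0,-0.22],
    [0,0,-0.34],
    [0,0,-0.374],
    [0,0,-0.374],
  ],
  delta_rot=[
    [0,0,0],
    [0,0,0],
    [0,0,0],
    [0,0,0],
    [0,0,0],
  ],
  claw=[1,1,1,1,1],
)

```text
t: 7.8
eef_pos: [603.2, 243.8, 7.8]
tcp_rot: [3.141, 0.003, -0.018]
ft_force: [0.5, -0.3, -0.0]
opening: 0.356
grip_force: 30.0
```

Emit:
arm_command(
  delta_pos=[
    [0,0,0],
    [0,0,0],
    [0,0,0],
    [0,0,0.1],
    [0,0,0.25],
  ],
  delta_rot=[
    [0,0,0],
    [0,0,0],
    [0,0,0],
    [0,0,0],
    [0,0,0],
  ],
  claw=[0.45,0.45,0.45,0.45,0.45],
)

```text
t: 8.22
eef_pos: [602.5, 243.2, 69.3]
tcp_rot: [3.14, 0.006, -0.018]
ft_force: [0.4, 0.7, 0.1]
opening: 0.545
grip_force: 0.0
```

Emit:
arm_command(
  delta_pos=[
    [-0.1,-0.1,0.1],
    [-0.26,-0.26,0.1],
    [-0.4,-0.35,0.1],
    [-0.4,-0.35,0.1],
    [-0.4,-0.35,0.1],
  ],
  delta_rot=[
    [0,0,0],
    [0,0,0],
    [0,0,0],
    [0,0,0],
    [0,0,0],
  ],
  claw=[0.3,0.3,0.3,0.3,0.3],
)

```text
t: 8.63
eef_pos: [501.3, 154.6, 97.3]
tcp_rot: [3.141, 0.001, -0.019]
ft_force: [0.2, -0.2, -0.3]
opening: 0.697
grip_force: 0.0
```

```bash
python3 - <<'E'
from h import *
s=state(); cal=calibration("wrist"); im=read_camera("wrist"); cv2.imwrite("pics/w4.png",im[:,:,::-1])
for c in blobs(red(im),500): print("w",c[:,0].mean(0),rect("wrist",c,20,cal),rect("wrist",c,14,cal))
print(s["t"],s["eef_pos"],s["tcp_rot"],s["opening"])
im=read_camera("top")
for c in blobs(red(im),60): print("t",c[:,0].mean(0),rect("top",c,14))
E
```

```text
w [177.77959184  86.51020408] [602.4 243.   44.9  33.6  -1. ] [603.3 245.2  46.   34.4  -1. ]
w [279.21399177  85.01646091] [601.7 180.2  44.8  33.1  -1.2] [602.6 180.9  45.9  33.9  -1.2]
8.6333 [501.33303442 154.58768034  97.32379541] [ 3.14116084e+00  1.14298765e-03 -1.89774241e-02] 0.696531830458144
t [204.10526316 315.5       ] [442.2 104.5  43.5  31.4  -2. ]
t [167.51351351 227.5       ] [602.  181.7  43.4  31.4   1.8]
t [134.25       221.93421053] [606.3 245.9  35.8  30.7  -1.4]
```

View pics/w4.png

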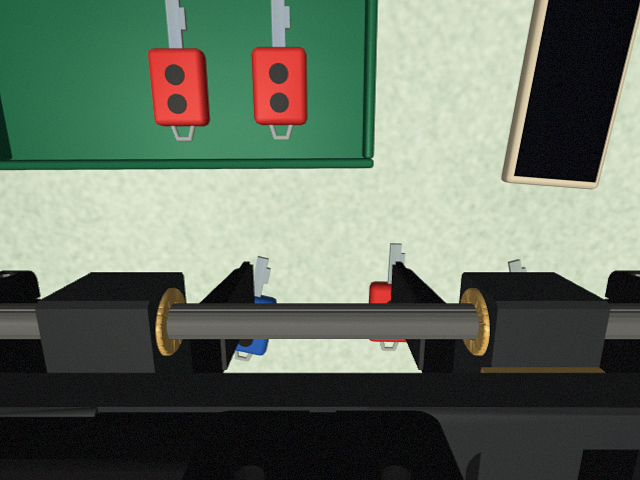

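The wrist view shows two red keys flat in the tray at (178,87) and (279,85), with the last red key at (388,312). Fetch it.

Emit:
arm_command(
  delta_pos=[
    [-0.12,-0.1,0],
    [-0.242,-0.206,0],
    [-0.242,-0.206,0],
    [-0.242,-0.206,-0.1],
    [-0.242,-0.206,-0.2],
  ],
  delta_rot=[
    [0,0,-0.013],
    [0,0,-0.013],
    [0,0,-0.013],
    [0,0,-0.013],
    [0,0,-0.013],
  ],
  claw=[0.3,0.3,0.3,0.3,0.3],
)

```text
t: 9.15
eef_pos: [445.6, 105.1, 46.9]
tcp_rot: [-3.141, -0.005, -0.038]
ft_force: [0.6, 0.6, -0.5]
opening: 0.698
grip_force: 0.0
```

Emit:
arm_command(
  delta_pos=[
    [0,0,-0.1],
    [0,0,-0.176],
    [0,0,-0.176],
    [0,0,-0.176],
    [0,0,-0.176],
  ],
  delta_rot=[
    [0,0,0],
    [0,0,0],
    [0,0,0],
    [0,0,0],
    [0,0,0],
  ],
  claw=[0.3,0.3,0.3,1,1],
)

```text
t: 9.57
eef_pos: [444.5, 105.3, 2.1]
tcp_rot: [3.142, -0.0, -0.038]
ft_force: [0.0, 1.1, -0.3]
opening: 0.612
grip_force: 0.0
```

Emit:
arm_command(
  delta_pos=[
    [0,0,0],
    [0,0,0],
    [0,0,0],
    [0,0,0],
    [0,0,0],
  ],
  delta_rot=[
    [0,0,0],
    [0,0,0],
    [0,0,0],
    [0,0,0],
    [0,0,0],
  ],
  claw=[1,1,1,1,1],
)

```text
t: 9.98
eef_pos: [443.7, 104.9, 2.5]
tcp_rot: [3.142, -0.0, -0.038]
ft_force: [-0.1, 1.0, 0.5]
opening: 0.36
grip_force: 30.0
```

Emit:
arm_command(
  delta_pos=[
    [0,0,0.16],
    [0,0,0.32],
    [0,0,0.4],
    [0.1,0.12,0.4],
    [0.2,0.26,0.4],
  ],
  delta_rot=[
    [0,0,0.013],
    [0,0,0.013],
    [0,0,0.013],
    [0,0,0.013],
    [0,0,0.013],
  ],
  claw=[1,1,1,1,1],
)

```text
t: 10.4
eef_pos: [493.8, 168.6, 104.6]
tcp_rot: [-3.141, -0.003, -0.02]
ft_force: [1.8, -0.7, -1.1]
opening: 0.354
grip_force: 30.0
```

Emit:
arm_command(
  delta_pos=[
    [0.1,0.13,0],
    [0.2,0.26,0],
    [0.3,0.38,0],
    [0.4,0.5,0],
    [0.442,0.557,0],
  ],
  delta_rot=[
    [0,0,0],
    [0,0,0],
    [0,0,0],
    [0,0,0],
    [0,0,0],
  ],
  claw=[1,1,1,1,1],
)

```text
t: 10.82
eef_pos: [605.4, 311.2, 102.2]
tcp_rot: [-3.141, -0.002, -0.016]
ft_force: [0.4, -1.0, -0.6]
opening: 0.354
grip_force: 30.0
```

Emit:
arm_command(
  delta_pos=[
    [0,0,-0.1],
    [0,0,-0.22],
    [0,0,-0.34],
    [0,0,-0.374],
    [0,0,-0.374],
  ],
  delta_rot=[
    [0,0,0],
    [0,0,0],
    [0,0,0],
    [0,0,0],
    [0,0,0],
  ],
  claw=[1,1,1,1,1],
)

```text
t: 11.23
eef_pos: [602.5, 307.7, 7.8]
tcp_rot: [3.14, 0.003, -0.018]
ft_force: [0.5, -0.2, -0.1]
opening: 0.357
grip_force: 30.0
```

Emit:
arm_command(
  delta_pos=[
    [0,0,0],
    [0,0,0],
    [0,0,0],
    [0,0,0.1],
    [0,0,0.25],
  ],
  delta_rot=[
    [0,0,0],
    [0,0,0],
    [0,0,0],
    [0,0,0],
    [0,0,0],
  ],
  claw=[0.45,0.45,0.45,0.45,0.45],
)

```text
t: 11.65
eef_pos: [601.7, 307.3, 69.2]
tcp_rot: [3.139, 0.006, -0.018]
ft_force: [0.7, -0.2, 0.6]
opening: 0.547
grip_force: 0.0
```

Emit:
arm_command(
  delta_pos=[
    [0,-0.1,0.16],
    [0,-0.2,0.25],
    [0,-0.36,0.25],
    [0,-0.52,0.25],
    [0,-0.68,0.25],
  ],
  delta_rot=[
    [0,0,0],
    [0,0,0],
    [0,0,0],
    [0,0,0],
    [0,0,0],
  ],
  claw=[0.45,0.3,0,0,0],
)

```text
t: 12.07
eef_pos: [603.1, 136.6, 135.1]
tcp_rot: [-3.141, -0.002, -0.017]
ft_force: [0.9, -0.6, -0.2]
opening: 0.778
grip_force: 0.0
```

Emit:
arm_command(
  delta_pos=[
    [0,-0.15,0.1],
    [0,-0.3,0.2],
    [0,-0.45,0.26],
    [-0.016,-0.598,0.26],
    [-0.016,-0.598,0.26],
  ],
  delta_rot=[
    [0,0,-0.051],
    [0,0,-0.051],
    [0,0,-0.051],
    [0,0,-0.051],
    [0,0,-0.051],
  ],
  claw=[0,0,0,0,0],
)

```text
t: 12.48
eef_pos: [599.3, -17.4, 200.8]
tcp_rot: [3.14, -0.003, -0.102]
ft_force: [0.1, 0.2, 0.3]
opening: 0.994
grip_force: 0.0
```

```bash
python3 - <<'E'
from h import *
s=state(); cal=calibration("wrist"); im=read_camera("wrist"); np.save("pics/w5.npy",im); cv2.imwrite("pics/w5.png",im[:,:,::-1])
print(s["t"],s["eef_pos"],s["tcp_rot"],s["opening"])
h=cv2.cvtColor(im,cv2.COLOR_RGB2HSV); print(im[100:250:30,320].tolist())
im=read_camera("top")
for c in blobs(red(im),60): print("t",c[:,0].mean(0),rect("top",c,20))
cv2.imwrite("pics/t5.png",im[:,:,::-1])
E
```

```text
12.4833 [599.3458764  -17.39735089 200.84083063] [ 3.14022861e+00 -3.10557227e-03 -1.02142087e-01] 0.9942514612728248
[[192, 206, 181], [195, 208, 185], [46, 46, 48], [37, 40, 41], [36, 32, 34]]
```

View pics/w5.png

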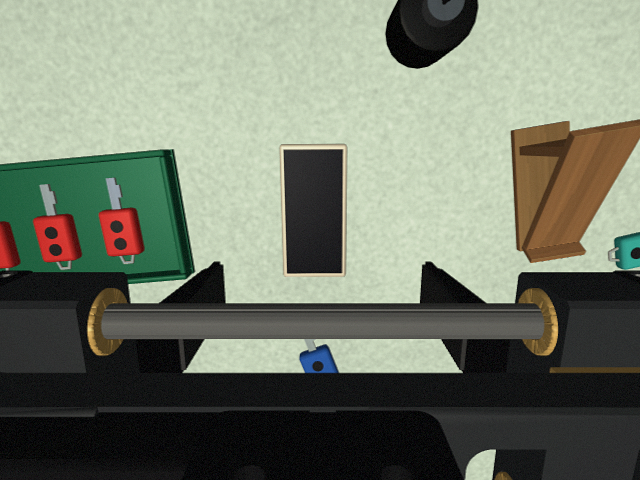

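The wrist view shows the phone at (281..347,145..276), nearly aligned. Measure it, and the stand edge, again at rest.

```bash
python3 - <<'E'
from h import *
s=state(); cal=calibration("wrist"); im=read_camera("wrist"); print(s["eef_pos"],s["tcp_rot"])
g=cv2.GaussianBlur(im,(3,3),0).max(2)
m=(g<85); m[280:]=0
for c in blobs(m,3000):
  print("screen",cv2.boundingRect(c),rect("wrist",c,12,cal))
cv2.imwrite("pics/w6.png",cv2.resize(im[110:280,490:640],(600,680)[:2],interpolation=cv2.INTER_CUBIC)[:600,:,::-1]); np.save("pics/w6.npy",im)
import json; json.dump({k:np.array(v).tolist() for k,v in cal.items()},open("w6cal.json","w"))
E
```

```text
[599.16670958 -12.96448795 199.5036086 ] [-3.14157587e+00 -7.26291478e-04 -1.00732337e-01]
screen (289, 149, 59, 123) [601.2  -8.3 119.8  54.6  -5.7]
screen (0, 149, 223, 131) [618.3 200.4 225.4 128.1  84.2]
screen (392, 0, 94, 67) [ 747.5 -127.7   79.    52.3   84.2]
```

View pics/w6.png

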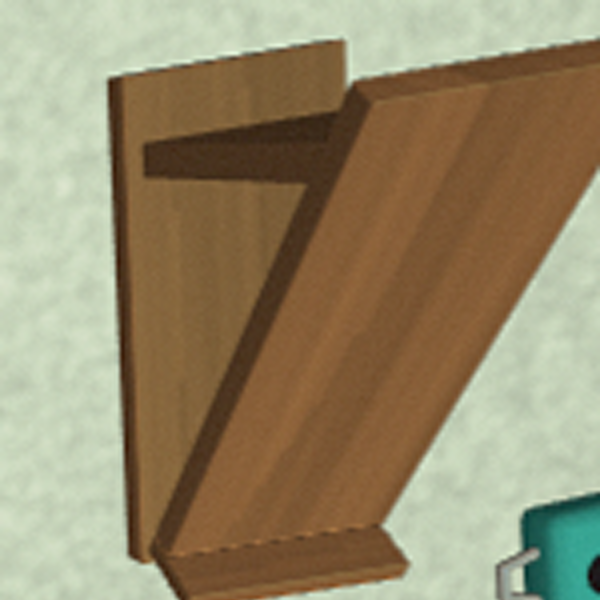

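The crop shows the plate-lip seam from about (529.5,247.8) to (585,241.5) in full-image pixels, and the plate's top left corner at (583.8,135).

```bash
python3 - <<'E'
from h import *
import json; cal=json.load(open("w6cal.json"))
a=plane("wrist",[[529.5,247.75],[585,241.5]],20,cal); b=plane("wrist",[[583.75,135]],94.6,cal); print(a.round(1),b.round(1))
for y in (2.,3.,4.):
    y=np.radians(y); R=np.array([[np.cos(y),-np.sin(y)],[np.sin(y),np.cos(y)]])
    print([ (p[:2]-R@q).round(1).tolist() for p,q in ((a[0],[-55,26]),(a[1],[-55,-26]),(b[0],[51.5,26]))])
s=state(); print(s["t"],s["eef_pos"],s["tcp_rot"])
E
```

```text
[[ 547.2 -208.5   20. ]
 [ 548.1 -261.7   20. ]] [[ 651.6 -204.1   94.6]]
[[603.1, -232.6], [602.1, -233.8], [601.0, -231.9]]
[[603.5, -231.6], [601.6, -232.8], [601.5, -232.8]]
[[603.9, -230.6], [601.1, -231.9], [602.0, -233.6]]
12.6333 [599.18113042 -11.67658604 199.16062841] [-3.14150271e+00 -2.19227591e-04 -9.89830455e-02]
```

Emit:
arm_command(
  delta_pos=[
    [0,0,-0.15],
    [0,0,-0.3],
    [0,0,-0.45],
    [0,0,-0.6],
    [0.002,0.004,-0.7],
  ],
  delta_rot=[
    [0,0,0],
    [0,0,0],
    [0,0,0],
    [0,0,0],
    [0,0,0],
  ],
  claw=[0,0,0,0,0],
)

```text
t: 13.05
eef_pos: [598.5, -8.6, 20.6]
tcp_rot: [-3.141, 0.003, -0.096]
ft_force: [-0.1, 0.8, 0.2]
opening: 1.001
grip_force: 0.0
```

Emit:
arm_command(
  delta_pos=[
    [0,0,-0.05],
    [0,0,-0.086],
    [0,0,-0.086],
    [0,0,-0.086],
    [0,0,-0.086],
  ],
  delta_rot=[
    [0,0,0],
    [0,0,0],
    [0,0,0],
    [0,0,0],
    [0,0,0],
  ],
  claw=[0,0,0,1,1],
)

```text
t: 13.47
eef_pos: [600.6, -10.2, 3.7]
tcp_rot: [3.141, -0.002, -0.097]
ft_force: [0.7, -1.6, -0.7]
opening: 0.907
grip_force: 0.0
```

Emit:
arm_command(
  delta_pos=[
    [0,0,0],
    [0,0,0],
    [0,0,0],
    [0,0,0],
    [0,0,0],
  ],
  delta_rot=[
    [0,0,0],
    [0,0,0],
    [0,0,0],
    [0,0,0],
    [0,0,0],
  ],
  claw=[1,1,1,1,1],
)

```text
t: 13.88
eef_pos: [600.0, -10.5, 2.9]
tcp_rot: [3.142, -0.001, -0.098]
ft_force: [-1.0, 0.4, 6.1]
opening: 0.668
grip_force: 30.0
```

Emit:
arm_command(
  delta_pos=[
    [0,0,0.06],
    [0,0,0.18],
    [0,0,0.32],
    [0,0,0.46],
    [0,0,0.59],
  ],
  delta_rot=[
    [0,0,0],
    [0,0,0.02],
    [0,0,0.05],
    [0,0,0.08],
    [0,0,0.096],
  ],
  claw=[1,1,1,1,1],
)

```text
t: 14.3
eef_pos: [599.5, -10.5, 151.6]
tcp_rot: [3.142, 0.0, 0.056]
ft_force: [0.1, 0.2, -1.1]
opening: 0.668
grip_force: 30.0
```

Emit:
arm_command(
  delta_pos=[
    [0,-0.06,0],
    [0,-0.16,0],
    [0,-0.27,0],
    [0,-0.38,0],
    [0,-0.5,0],
  ],
  delta_rot=[
    [0.002,-0.038,0],
    [0.004,-0.076,0],
    [0.006,-0.114,0],
    [0.008,-0.152,0],
    [0.01,-0.194,0],
  ],
  claw=[1,1,1,1,1],
)

```text
t: 14.72
eef_pos: [599.6, -136.5, 150.2]
tcp_rot: [3.14, -0.308, 0.054]
ft_force: [1.2, 1.0, -1.5]
opening: 0.667
grip_force: 30.0
```

Emit:
arm_command(
  delta_pos=[
    [-0.02,-0.11,0],
    [-0.04,-0.21,0],
    [-0.06,-0.3,0],
    [-0.08,-0.36,0],
    [-0.1,-0.4,0],
  ],
  delta_rot=[
    [0.002,-0.038,0],
    [0.004,-0.076,0],
    [0.006,-0.114,0],
    [0.008,-0.152,0],
    [0.0104,-0.194,0],
  ],
  claw=[1,1,1,1,1],
)

```text
t: 15.13
eef_pos: [578.5, -225.4, 149.4]
tcp_rot: [-3.133, -0.562, 0.052]
ft_force: [-0.1, 0.3, -1.5]
opening: 0.67
grip_force: 30.0
```

```bash
python3 - <<'E'
from h import *
im=read_camera("wrist");im=read_camera("side"); cv2.imwrite("pics/s7.png",cv2.resize(im[150:350,220:440],(660,600))[:,:,::-1])
s=state(); print(s["t"],s["eef_pos"],s["tcp_rot"],s["opening"],s["grip_force"],s["ft_force"])
E
```

```text
15.2333 [ 577.76842655 -224.86953242  148.61566091] [-3.13125152 -0.55949153  0.05096746] 0.6679763513976481 29.998954832553864 [-0.759805    0.60663143 -1.08830978]
```

View pics/s7.png

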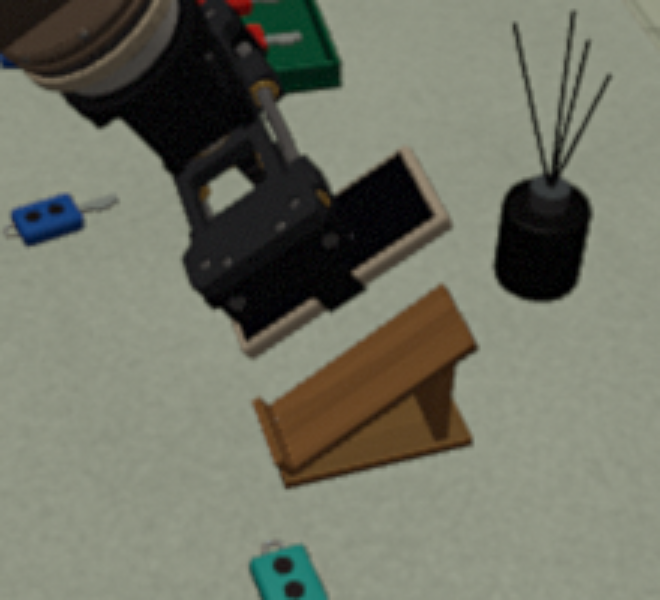

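The phone is held, tilted parallel to the plate above the stand, but the pose lags. Hold one call to see.

Emit:
arm_command(
  delta_pos=[
    [0,0,0],
    [0,0,0],
    [0,0,0],
    [0,0,0],
    [0,0,0],
  ],
  delta_rot=[
    [0,0,0],
    [0,0,0],
    [0,0,0],
    [0,0,0],
    [0,0,0],
  ],
  claw=[1,1,1,1,1],
)

```text
t: 15.65
eef_pos: [579.4, -223.0, 149.5]
tcp_rot: [-3.132, -0.559, 0.054]
ft_force: [-0.3, 0.1, -1.1]
opening: 0.667
grip_force: 30.0
```

```bash
cat > d.py <<'E'
from h import *
from scipy.spatial.transform import Rotation as Ro
yaw=np.radians(3.0); O=np.array([602.5,-232.8,0])
Rs=Ro.from_euler("xyz",[0,0,yaw]).as_matrix()
up=Rs@[np.cos(.6109),0,np.sin(.6109)]; nr=Rs@[-np.sin(.6109),0,np.cos(.6109)]
fin=O+Rs@[-1,0,58]+2.5*nr
s=state()
def delta(u,n):
    t=fin+u*up+n*nr
    print(u,n,"pos",((t-s["eef_pos"])/250).round(4),t.round(1))
print("err up/n/side",(np.array(s["eef_pos"])-fin)@np.c_[up,nr,Rs[:,1]])
rt=Ro.from_euler("xyz",[np.pi,-.6109,yaw]); print("rot",(np.degrees((rt*Ro.from_euler("xyz",s["tcp_rot"]).inv()).as_rotvec())/90).round(4))
print(up/250,nr/250, s["ft_force"],s["t"])
E
python3 - <<'E'
from d import *
delta(5,60);delta(5,30);delta(5,12);delta(5,0)
E
```

```text
err up/n/side [34.84509402 84.78248571 11.00683323]
rot [-0.0033 -0.0331 -0.0046]
[0.00327204 0.00017148 0.00229442] [-0.00229128 -0.00012008  0.00327653] [-0.30741611  0.06291871 -1.08854519] 15.65
5 60 pos [-0.0386 -0.0461 -0.1497] [ 569.8 -234.5  112.1]
5 30 pos [ 0.0302 -0.0425 -0.248 ] [ 587.  -233.6   87.5]
5 12 pos [ 0.0714 -0.0403 -0.307 ] [ 597.3 -233.1   72.7]
5 0 pos [ 0.0989 -0.0389 -0.3463] [ 604.2 -232.7   62.9]
```

Emit:
arm_command(
  delta_pos=[
    [-0.02,-0.02,-0.06],
    [-0.039,-0.046,-0.12],
    [-0.039,-0.046,-0.15],
    [-0.039,-0.046,-0.15],
    [-0.039,-0.046,-0.15],
  ],
  delta_rot=[
    [-0.0033,-0.033,-0.0046],
    [-0.0033,-0.033,-0.0046],
    [-0.0033,-0.033,-0.0046],
    [-0.0033,-0.033,-0.0046],
    [-0.0033,-0.033,-0.0046],
  ],
  claw=[1,1,1,1,1],
)

```text
t: 16.07
eef_pos: [569.4, -234.8, 111.6]
tcp_rot: [-3.14, -0.61, 0.051]
ft_force: [0.4, -0.1, -0.3]
opening: 0.671
grip_force: 30.0
```

Emit:
arm_command(
  delta_pos=[
    [0.03,0.001,-0.04],
    [0.06,0.003,-0.08],
    [0.09,0.005,-0.13],
    [0.11,0.006,-0.157],
    [0.11,0.006,-0.157],
  ],
  delta_rot=[
    [0,0,0],
    [0,0,0],
    [0,0,0],
    [0,0,0],
    [0,0,0],
  ],
  claw=[1,1,1,1,1],
)

```text
t: 16.48
eef_pos: [597.9, -233.1, 72.4]
tcp_rot: [-3.141, -0.611, 0.053]
ft_force: [-0.7, -0.1, -0.9]
opening: 0.673
grip_force: 30.0
```

```bash
python3 - <<'E'
from h import *
im=read_camera("side"); cv2.imwrite("pics/s8.png",cv2.resize(im[200:330,260:400],(646,600),interpolation=cv2.INTER_CUBIC)[:,:,::-1])
from d import *
delta(5,0)
E
```

```text
err up/n/side [ 5.30435758 12.0587626  -0.05127837]
rot [-0.0001  0.0002 -0.0002]
[0.00327204 0.00017148 0.00229442] [-0.00229128 -0.00012008  0.00327653] [-0.90085594  0.0077121  -1.01265649] 16.5333
5 0 pos [ 0.0266  0.0016 -0.0402] [ 604.2 -232.7   62.9]
```

View pics/s8.png

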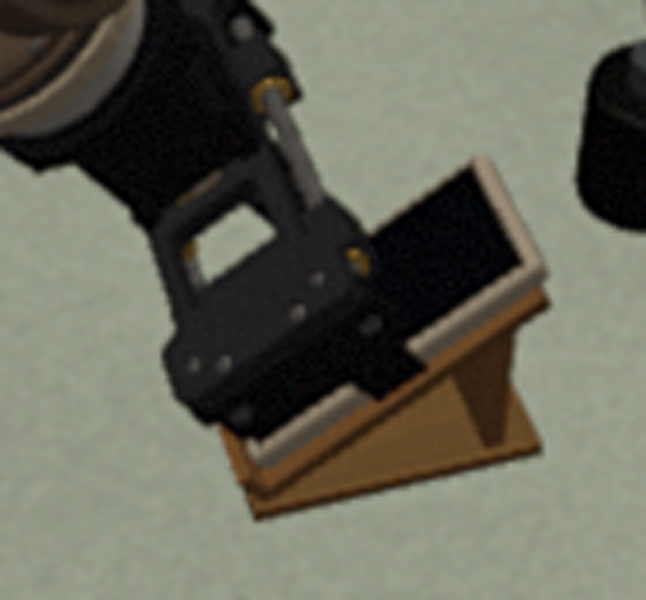

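The phone is parallel to and just above the plate, with its lower end just inside the lip. Lower it gently.

Emit:
arm_command(
  delta_pos=[
    [0.004,0,-0.006],
    [0.008,0,-0.012],
    [0.013,0.001,-0.02],
    [0.018,0.001,-0.027],
    [0.018,0.001,-0.027],
  ],
  delta_rot=[
    [0,0,0],
    [0,0,0],
    [0,0,0],
    [0,0,0],
    [0,0,0],
  ],
  claw=[1,1,1,1,1],
)

```text
t: 16.95
eef_pos: [601.5, -233.4, 65.8]
tcp_rot: [-3.141, -0.611, 0.051]
ft_force: [-0.3, 0.3, -1.0]
opening: 0.667
grip_force: 30.0
```

Emit:
arm_command(
  delta_pos=[
    [0.002,0,-0.003],
    [0.004,0,-0.006],
    [0.006,0.001,-0.01],
    [0.006,0.001,-0.01],
    [0.006,0.001,-0.01],
  ],
  delta_rot=[
    [0,0,0],
    [0,0,0],
    [0,0,0],
    [0,0,0],
    [0,0,0],
  ],
  claw=[1,1,1,1,1],
)

```text
t: 17.37
eef_pos: [602.8, -233.0, 63.3]
tcp_rot: [-3.141, -0.611, 0.051]
ft_force: [0.3, 0.1, 0.1]
opening: 0.671
grip_force: 30.0
```

Emit:
arm_command(
  delta_pos=[
    [-0.004,0,-0.003],
    [-0.008,0,-0.006],
    [-0.012,-0.001,-0.008],
    [-0.012,-0.001,-0.008],
    [-0.012,-0.001,-0.008],
  ],
  delta_rot=[
    [0,0,0],
    [0,0,0],
    [0,0,0],
    [0,0,0],
    [0,0,0],
  ],
  claw=[1,1,1,1,1],
)

```text
t: 17.78
eef_pos: [599.8, -233.4, 61.3]
tcp_rot: [-3.141, -0.611, 0.051]
ft_force: [-0.4, -0.3, -1.1]
opening: 0.673
grip_force: 30.0
```

Emit:
arm_command(
  delta_pos=[
    [-0.002,0,-0.001],
    [-0.003,0,-0.002],
    [-0.005,0,-0.0034],
    [-0.005,0,-0.0034],
    [-0.005,0,-0.0034],
  ],
  delta_rot=[
    [0,0,0],
    [0,0,0],
    [0,0,0],
    [0,0,0],
    [0,0,0],
  ],
  claw=[1,1,1,1,1],
)

```text
t: 18.2
eef_pos: [598.5, -233.3, 60.5]
tcp_rot: [-3.141, -0.611, 0.051]
ft_force: [0.2, -0.3, -1.1]
opening: 0.671
grip_force: 30.0
```

Emit:
arm_command(
  delta_pos=[
    [-0.003,0,-0.002],
    [-0.005,0,-0.0035],
    [-0.007,0,-0.005],
    [-0.007,0,-0.005],
    [-0.007,0,-0.005],
  ],
  delta_rot=[
    [0,0,0],
    [0,0,0],
    [0,0,0],
    [0,0,0],
    [0,0,0],
  ],
  claw=[1,1,1,1,1],
)

```text
t: 18.62
eef_pos: [598.0, -233.3, 60.3]
tcp_rot: [3.141, -0.614, 0.053]
ft_force: [5.5, 0.9, 3.5]
opening: 0.672
grip_force: 30.0
```

```bash
python3 - <<'E'
from h import *
im=read_camera("side"); cv2.imwrite("pics/s9.png",cv2.resize(im[200:330,260:400],(646,600),interpolation=cv2.INTER_CUBIC)[:,:,::-1])
from d import *
E
```

```text
err up/n/side [-1.62043837  1.38898803 -0.27758535]
rot [ 0.      0.0018 -0.    ]
[0.00327204 0.00017148 0.00229442] [-0.00229128 -0.00012008  0.00327653] [5.83416478 1.26257134 3.67796675] 18.6667
```

View pics/s9.png

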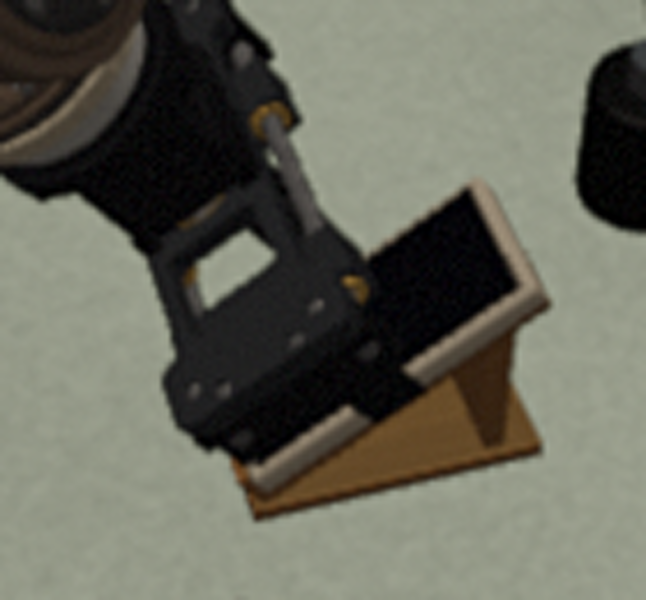

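The phone covers the plate and the force (about 7 N, upslope) shows it is against the lip. Press down along the normal.

Emit:
arm_command(
  delta_pos=[
    [0.0012,0,-0.0016],
    [0.0024,0,-0.0033],
    [0.0035,0,-0.005],
    [0.0035,0,-0.005],
    [0.0035,0,-0.005],
  ],
  delta_rot=[
    [0,0,0],
    [0,0,0],
    [0,0,0],
    [0,0,0],
    [0,0,0],
  ],
  claw=[1,1,1,1,1],
)

```text
t: 19.08
eef_pos: [598.6, -233.3, 59.3]
tcp_rot: [3.141, -0.614, 0.053]
ft_force: [1.1, 1.6, 9.0]
opening: 0.673
grip_force: 30.0
```

Emit:
arm_command(
  delta_pos=[
    [0,0,0],
    [0,0,0],
    [0,0,0],
    [0,0,0],
    [0,0,0],
  ],
  delta_rot=[
    [0,0,0],
    [0,0,0],
    [0,0,0],
    [0,0,0],
    [0,0,0],
  ],
  claw=[0.2,0.1,0.1,0.1,0.1],
)

```text
t: 19.5
eef_pos: [597.6, -233.3, 57.8]
tcp_rot: [-3.141, -0.611, 0.051]
ft_force: [-0.3, 0.3, -0.5]
opening: 0.892
grip_force: 0.0
```

Emit:
arm_command(
  delta_pos=[
    [-0.02,0,0.028],
    [-0.06,-0.003,0.085],
    [-0.12,-0.006,0.17],
    [-0.18,-0.009,0.26],
    [-0.24,-0.012,0.35],
  ],
  delta_rot=[
    [0,0,0],
    [0,0,0],
    [0,0,0],
    [0,0,0],
    [0,0,0],
  ],
  claw=[0.1,0.1,0.1,0.1,0.1],
)

```text
t: 19.92
eef_pos: [536.7, -236.1, 145.8]
tcp_rot: [-3.141, -0.61, 0.051]
ft_force: [-0.3, -0.4, 0.4]
opening: 0.898
grip_force: 0.0
```

Emit:
arm_command(
  delta_pos=[
    [-0.12,0,0.1],
    [-0.24,0,0.2],
    [-0.3,0,0.3],
    [-0.3,0,0.4],
    [-0.3,0,0.5],
  ],
  delta_rot=[
    [0,0,0],
    [0,0,0],
    [0,0,0],
    [0,0,0],
    [0,0,0],
  ],
  claw=[0.1,0.1,0.1,0.1,0.1],
)

```text
t: 20.33
eef_pos: [461.5, -236.5, 271.8]
tcp_rot: [3.141, -0.61, 0.05]
ft_force: [-0.0, -0.7, -0.0]
opening: 0.901
grip_force: 0.0
```

```bash
python3 - <<'E'
from h import *
s=state(); print(s["t"],s["eef_pos"])
t=read_camera("top"); im=read_camera("side")
a=cv2.resize(im[100:330,200:400],(400,460),interpolation=cv2.INTER_CUBIC); b=cv2.resize(t[170:355,50:460],(800,361))[:, :]
cv2.imwrite("pics/s10.png",cv2.resize(np.hstack([cv2.resize(t[170:350,50:460],(400,176)),np.zeros((176,1,3),np.uint8)]),(401,176))[:,:,::-1])
v=np.zeros((460,800,3),np.uint8); v[:,:400]=a; v[:176,400:]=cv2.resize(t[170:350,50:460],(400,176)); v[180:460,400:]=cv2.resize(t[185:283,340:480],(400,280),interpolation=cv2.INTER_CUBIC)
cv2.imwrite("pics/s10.png",v[:,:,::-1])
for c in blobs(red(t),60): print("t",rect("top",c,20))
h=cv2.cvtColor(t,cv2.COLOR_RGB2HSV); m=(h[...,0]>105)&(h[...,0]<130)&(h[...,1]>130)
for c in blobs(m,100): print("blue",rect("top",c,10))
E
```

```text
20.3333 [ 461.50621587 -236.51151296  271.80198109]
t [601.2 179.7  43.1  31.1   1.8]
t [601.6 243.4  43.4  30.6  -1.4]
t [600.7 307.3  43.9  30.7  -1.3]
blue [429.4   2.6  45.2  33.8  14.1]
blue [435.6 210.9  45.8  35.  -14.4]
```

View pics/s10.png

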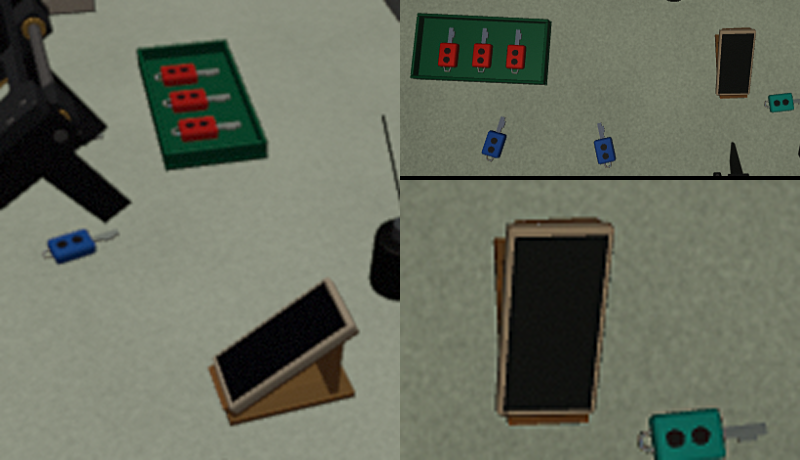

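The last view shows three red keys flat side by side in the tray. The phone lies flat on the plate with its lower end at the lip (lip visible at about (548,418)), and the blue keys have not moved.

```bash
python3 -c "
from cell import *
print(job_done())"
```

```text
the job is handed in; nothing more can be done
None
```

The job is handed in: in the last pictures the three red keys lie flat in the tray, the phone sits on the stand against its lip, and the blue keys are unmoved; no score was returned, and I did not re-measure the bottle or sunglasses.

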